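# Seat the gasketed lid of the seed canister

## Robot

A 6-joint arm with a two-finger parallel gripper is mounted at the origin on the work surface. World frame = base frame: x ahead of the robot, y to its left, z up, the work surface at z = 0. Lengths are in m, angles in rad, forces in N, time in s.
With the tool pointing down it reaches from about 0.35 to 0.875 m from the base axis. Payload 15.5 kg.
Tool frame: the origin (TCP) lies midway between the tips of the shut fingers; the grasp point (between the pads) lies 19 mm behind it; z points along the fingers, y is the direction in which the jaws open and shut (so a half turn about z gives the same grasp; the last joint's range is limited). The gripper opens to 85 mm and grips with 20 to 120 N. Pads are 22 mm wide; open, the fingers measure 114 mm over their backs; the gripper's body (76 mm by 85 mm) begins 54 mm behind the grasp point. The pads swing forward as they close: fully open they stand 13 mm farther back than shut.
Start: joints at [-1.218, 0.494, 1.345, -0, 1.302, -0.096], TCP at [0.271, -0.563, 0.231] pointing down, gripper open.
Joint ranges: [-2.91, 2.91], [-0.82, 2.16], [0.22, 2.67], [-1.22, 4.37], [0.12, 2.79], [-3.08, 3.08]. Speed limits (rad/s): [1.89, 1.89, 2.57, 3.01, 3.01, 3.01].

## Interface

Orientations are given as a unit quaternion [x, y, z, w].
In Python, from station import * gives the robot as it stands. The module is installed in compiled form; this text tells all that it offers.
- The arm moves only by the tool jog_arm, never from a script. Its argument "plan" is a list of rows, each a list of 2 entries, a list of its own where there are three numbers: the shift along the tool's x, y, z normalised to -1 to 1, where 1 is 20 cm, then the turn, a rotation vector about the tool's x, y, z normalised to -1 to 1, where 1 is 360 degrees. In form: [[[dx, dy, dz], [wx, wy, wz]], ...]. A call has exactly 10 rows; each row is the pose to reach, as a shift and turn from the pose commanded when the call began, along the tool's axes at that moment, turning the shorter way round; what a row does not reach only later rows make up. A row lasts 1/12 s, in which the tool goes at most 41.7 mm and 7.16 degrees, less where a joint would pass 70% of its speed; a pose out of reach is approached as far as the arm can. A call with a number of a shift or a turn outside -1 to 1 is refused whole. A call with a gripper value outside its range is refused whole. "hand" is the opening, from -1 (shut) to 1 (fully open), set as the call begins (left out, the last holds). The fingers move at their own pace and stop on an object; the grip force is fixed at half the most. Time passes only in rows, so rows that repeat a pose let the fingers close, or fill a call up. It gives the time, the measured TCP pose, the force and the opening at its end, in the units of the state.
- read_state(): the state, without advancing time (a new reading comes with each control period).
- snapshot(name): name is "scene" or "top" or "wrist"; returns a dict with "frame" (480x640x3 uint8, red, green, blue), "z_map" (480x640 float32, m along the optical axis (not along the pixel's ray), 0 where there is no reading), "fx", "fy", "cx", "cy" (pixels), "camera_from_world" (4x4, takes a point from world to camera coordinates); the wrist camera has in their place "tool_from_camera" (4x4, takes a point from camera to tool coordinates, whose origin is the TCP and whose axes are the flange's). Camera axes: x right, y down, z forward; pixel columns grow to the right and rows downward; lengths in m; the calibration is good to about 2 mm. A picture is of the moment at which its call begins: read the wrist's pose just before it.
- job_done(): hands the job in, once; it reports no verdict.
Trained networks look in the newest picture that a camera, given by its name, has taken for a name from the list of things; names that differ only in an ending like _2 or _b are one class to them, and where a whole thing is asked for, a point or a joint stands for the part that bears it (a point fixed in the world has none). Each returns a list of dicts, best first, with "conf" (0 to 1); they miss things now and then, are a little off and sometimes report something else, mostly with a low value. They report only what shows in the picture. A call takes as long as a camera call. They do not tell look-alikes from the thing itself.
- search_frame(camera, query): "bbox" ([centre column, centre row, width, height] in pixels, round what is visible of it).
- outline_of(camera, query): "region" (480x640 bool, what is visible of it) and "bbox" ([centre column, centre row, width, height] in pixels, round what is visible of it).
- pinpoint(camera, query): "centre" ([column, row] in pixels: a listed point, or the origin of a listed thing).
The state is a dict: "time": time; "q": joint angles; "joint_vel": joint speeds; "joint_torque": joint torques, N m; "eef_pos": TCP position; "tool_rot": TCP orientation; "contact_force": force on the tool from outside, world axes, zero at the start; "torque": the same for the moment, N m; "grip_width": finger opening in m.
Only numpy, scipy, OpenCV 4.12 (cv2) and the standard library are available. Lean on these libraries where they do the work, as an engineer would, in place of code of your own. Each camera call takes 0.05 s, during which the arm holds its last target. There are 200 camera calls.

## Task

Press down the rim of the green lid on the seed canister at each of its three white thumb pads, until the black gasket is hidden and the lid is fully home all the way round. Do not touch the canister with the orange lid: its lid is left loose on purpose so its contents can air. Finish with the robot clear.

Things in the scene. Friction and masses are not known exactly. Their poses are not given: they have to be found in the camera images.
- press1 (a point): centre of the top of white thumb pad 1 of 3 on the GREEN lid of the seed canister; own x axis points radially outward, away from the lid's centre (62 mm), z up. Pad top 121-125 mm above the bench when unseated, 113 mm when fully home. Pad 26 mm radially x 36 mm along the rim. It moves only straight down, needs about 7 N, does not spring back, then meets a hard stop.
- press2 (a point): centre of the top of white thumb pad 2 of 3 on the GREEN lid of the seed canister; own x axis points radially outward, away from the lid's centre (62 mm), z up. Pad top 121-125 mm above the bench when unseated, 113 mm when fully home. Same as pad 1. Each pad stands 3 mm proud of its own rim section (110-degree arc, 32 mm wide), which moves with it, independent of the others.
- press3 (a point): centre of the top of white thumb pad 3 of 3 on the GREEN lid of the seed canister; own x axis points radially outward, away from the lid's centre (62 mm), z up. Pad top 121-125 mm above the bench when unseated, 113 mm when fully home. Same as pad 1. Flat middle of the lid: radius 44 mm, at 109 mm. White canister body 140 mm wide, lid 154 mm, fixed to the bench.
- airing: the other canister, same white body and same lid height (raised pads up to 125 mm), but with an ORANGE lid; not to be touched. 154 mm across the lid; origin at the centre of its underside on the bench, z up. The two canisters may stand either way round, left or right.
Not all that is in view belongs to the job. What is shaped like the part that bears press1 but pink or purple is not meant.

How it is judged:
At the end, for the whole second after the job is handed in: All three white pads of the green lid stay down within 2.5 mm of fully home (pad tops below 115.5 mm above the bench) (height (world z) of each of press1, press2, press3 below 0.1155 m); the robot touches nothing.
It fails at once if the robot touches the orange-lidded canister (contact force between any of the fingers, the arm and airing above 1 N).
It also fails if it takes over 35 s, if anything falls off the work surface, if the arm or the gripper's body presses on something with over 40 N, if the wrist force passes 120 N, or if a joint passes its speed limit or range.

## Working session

There is one attempt and no reset: what is moved stays moved. The work goes in short steps, Python scripts to look and compute and a tool call to move; the robot and the scene stay as the last step left them, time stands still between calls to the robot, and variables do not carry over. Pictures are saved under pics/ and viewed, about 8 in all and at most 12, crops included, and the job is handed in when it is done.

Besides the shell and the picture viewer there is one more tool, called as a command line: name --argument value ..., lists and objects as JSON in quotes. jog_arm: Moves the arm, as the interface text tells. Its arguments: {"type":"object","properties":{"plan":{"type":"array","items":{"type":"array"}},"hand":{"type":"number"}},"required":["plan"]}

```bash
mkdir -p pics
cat > h.py <<'E'
from station import *
import numpy as np, cv2
def world(s,u,v,z=None):
    T=np.linalg.inv(s["camera_from_world"]); d=s["z_map"][int(v),int(u)]
    r=np.array([(u-s["cx"])/s["fx"],(v-s["cy"])/s["fy"],1])
    if z is None: return T[:3,:3]@(r*d)+T[:3,3]
    rw=T[:3,:3]@r; return T[:3,3]+rw*(z-T[2,3])/rw[2]
E
python3 - <<'E'
from h import *
st=read_state(); print(st["time"],st["eef_pos"],st["tool_rot"],st["contact_force"])
for c in("top","scene"):
    s=snapshot(c); cv2.imwrite(f"pics/{c}0.png",s["frame"][...,::-1])
    for q in("press1","airing"):
        for d in pinpoint(c,q): 
            u,v=d["centre"];print(c,q,round(d["conf"],2),np.round(d["centre"]),np.round(world(s,u,v),3))
E
```

```text
0.0 [ 0.2704919  -0.5630364   0.23069391] [ 9.75041409e-01  2.22022237e-01 -6.50765947e-05 -6.10938677e-04] [ 0.21261634 -0.15467543 -0.4636166 ]
top press1 0.96 [510. 225.] [ 0.578 -0.411  0.123]
top press1 0.94 [374. 242.] [ 0.543 -0.185  0.124]
top press1 0.92 [313. 225.] [ 0.57  -0.083  0.121]
top press1 0.8 [442. 213.] [ 0.595 -0.297  0.128]
top press1 0.74 [305.  84.] [ 0.81  -0.064  0.123]
top press1 0.73 [332. 287.] [ 0.469 -0.117  0.124]
top press1 0.71 [473. 365.] [ 0.347 -0.35   0.124]
top press1 0.7 [310. 145.] [ 0.704 -0.075  0.124]
top press1 0.68 [470. 279.] [ 0.486 -0.344  0.124]
top press1 0.66 [360. 114.] [ 0.76  -0.158  0.125]
top press1 0.65 [407. 359.] [ 0.355 -0.241  0.126]
top press1 0.6 [434. 423.] [ 0.253 -0.287  0.123]
top airing 0.59 [180. 217.] [0.58  0.14  0.108]
scene press1 0.95 [448. 288.] [ 0.812 -0.058  0.129]
scene press1 0.94 [266. 354.] [ 0.595 -0.306  0.127]
scene press1 0.94 [108. 267.] [ 0.263 -0.289  0.126]
scene press1 0.92 [388. 268.] [ 0.704 -0.065  0.126]
scene press1 0.9 [319. 250.] [ 0.577 -0.084  0.123]
scene press1 0.82 [262. 243.] [ 0.477 -0.116  0.122]
scene press1 0.73 [218. 410.] [ 0.576 -0.418  0.126]
scene press1 0.68 [165. 266.] [ 0.351 -0.242  0.126]
scene press1 0.66 [128. 310.] [ 0.35  -0.342  0.127]
scene press1 0.62 [198. 344.] [ 0.49  -0.341  0.128]
scene press1 0.58 [272. 288.] [ 0.543 -0.194  0.124]
scene press1 0.57 [403. 324.] [ 0.769 -0.156  0.127]
scene airing 0.93 [377. 205.] [0.617 0.095 0.083]
```

View pics/top0.png

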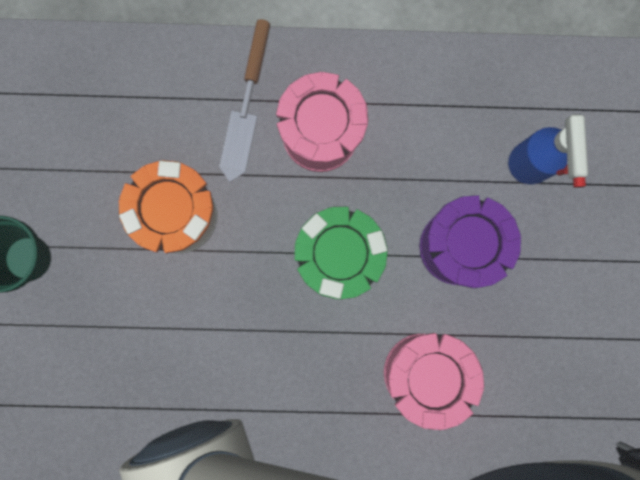

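View pics/scene0.png

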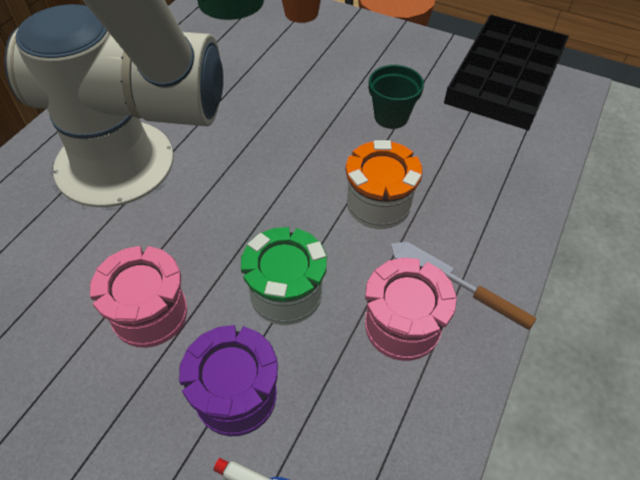

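The top view shows the green lid at (341,253) with white pads near (314,225), (376,242) and (331,288). The orange lid to avoid is at (166,207), and the pink and purple lids are look-alikes. The green lid with white pads is the one described, so I'll enlarge it to confirm and refine the pad centres.

Run:
```python
from h import *
from scipy.spatial.transform import Rotation as R
s=snapshot("top"); f=s["frame"]; hsv=cv2.cvtColor(f,cv2.COLOR_RGB2HSV)
m=((hsv[...,1]<60)&(hsv[...,2]>170)).astype(np.uint8); r=np.zeros_like(m); cv2.circle(r,(341,253),47,1,-1)
n,l,stt,c=cv2.connectedComponentsWithStats(m*r)
st=read_state(); Rt=R.from_quat(st["tool_rot"]); P=[]
for i in range(1,n):
    if stt[i,4]<60: continue
    z=np.median(s["z_map"][l==i]); w=world(s,*c[i]); w=world(s,*c[i],w[2]); P.append(w)
    print(c[i].round(1),stt[i,4],w.round(4),"tool shift/0.2",(Rt.inv().apply(w-st["eef_pos"])/.2).round(3))
P=np.array(P);d=P[:,:2]
A=np.c_[2*d,np.ones(len(d))]; x=np.linalg.solve(A,(d**2).sum(1)); print("centre",x[:2],"R",np.sqrt(x[2]+x[0]**2+x[1]**2))
print(Rt.as_matrix().round(3),st["time"])
cv2.imwrite("pics/crop.png",cv2.resize(f[190:315,280:405,::-1],None,fx=4,fy=4))
```

```text
[313.9 225.7] 337 [ 0.5689 -0.0851  0.1234] tool shift/0.2 [ 2.38  -1.509  0.539]
[376.3 242.3] 332 [ 0.5439 -0.1893  0.1223] tool shift/0.2 [ 2.042 -1.094  0.545]
[331.  288.1] 339 [ 0.4663 -0.1155  0.1251] tool shift/0.2 [ 1.851 -1.594  0.531]
centre [ 0.52634685 -0.12998894] R 0.06180364177557297
[[ 0.901  0.433 -0.   ]
 [ 0.433 -0.901  0.   ]
 [ 0.    -0.    -1.   ]] 0.35
```

View pics/crop.png

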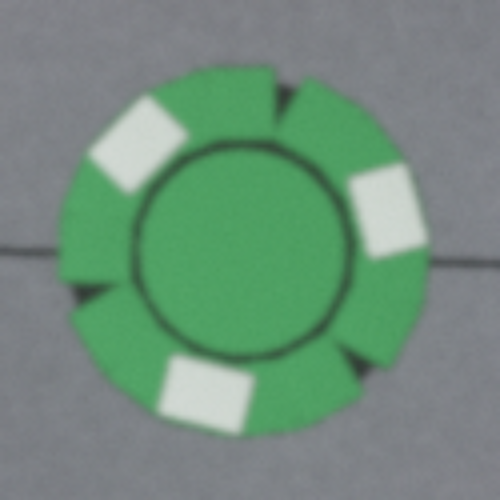

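The crop shows three white pads on the green lid. The measured points fit a circle of radius 61.8 mm against the stated 62 mm, and the pad heights are 122–125 mm. I'll move above pad A at (376,242) with the fingers shut.

jog_arm --plan '[[[0.1,-0.055,0],[0,0,0]],[[0.25,-0.137,0],[0,0,0]],[[0.4,-0.22,0],[0,0,0]],[[0.55,-0.3,0],[0,0,0]],[[0.7,-0.385,0],[0,0,0]],[[0.85,-0.467,0],[0,0,0]],[[1,-0.55,0],[0,0,0]],[[1,-0.55,0],[0,0,0]],[[1,-0.55,0],[0,0,0]],[[1,-0.55,0],[0,0,0]]]' --hand -1

```text
time: 1.18
eef_pos: [0.4033, -0.3778, 0.2314]
tool_rot: [0.975, 0.222, -0.0, 0.0]
contact_force: [0.1, -0.5, -1.2]
grip_width: -0.0
```

jog_arm --plan '[[[0.1,-0.055,0],[0,0,0]],[[0.25,-0.137,0],[0,0,0]],[[0.4,-0.22,0],[0,0,0]],[[0.55,-0.3,0],[0,0,0]],[[0.7,-0.385,0.1],[0,0,0]],[[0.85,-0.467,0.2],[0,0,0]],[[1,-0.53,0.3],[0,0,0]],[[1,-0.54,0.3],[0,0,0]],[[1,-0.54,0.3],[0,0,0]],[[1,-0.54,0.3],[0,0,0]]]'

```text
time: 2.02
eef_pos: [0.5366, -0.1948, 0.1714]
tool_rot: [0.975, 0.222, -0.0, 0.0]
contact_force: [-0.4, -0.4, 0.1]
grip_width: 0.0002
```

```bash
cat > go.py <<'E'
from h import *
from scipy.spatial.transform import Rotation as R
st=read_state(); Rt=R.from_quat(st["tool_rot"])
print(st["time"],st["eef_pos"].round(4) if hasattr(st["eef_pos"],'round') else st["eef_pos"],Rt.as_matrix().round(3).tolist(),np.round(st["contact_force"],1),st["grip_width"])
for p in [(.5439,-.1893,.113),(.5689,-.0851,.113),(.4663,-.1155,.113)]: print((Rt.inv().apply(np.array(p)-st["eef_pos"])/.2).round(3))
E
python3 go.py
```

```text
2.0167 [ 0.5366 -0.1948  0.1714] [[0.902, 0.432, -0.0], [0.432, -0.902, -0.0], [-0.0, 0.0, -1.0]] [-0.4 -0.4  0.1] 0.00021693527742001575
[ 0.045 -0.009  0.292]
[ 0.383 -0.425  0.292]
[-0.145 -0.51   0.292]
```

jog_arm --plan '[[[0.045,-0.01,0.08],[0,0,0]],[[0.045,-0.01,0.15],[0,0,0]],[[0.045,-0.01,0.2],[0,0,0]],[[0.045,-0.01,0.22],[0,0,0]],[[0.045,-0.01,0.24],[0,0,0]],[[0.045,-0.01,0.26],[0,0,0]],[[0.045,-0.01,0.275],[0,0,0]],[[0.045,-0.01,0.29],[0,0,0]],[[0.045,-0.01,0.29],[0,0,0]],[[0.045,-0.01,0.29],[0,0,0]]]'

```text
time: 2.85
eef_pos: [0.5442, -0.1884, 0.1137]
tool_rot: [0.975, 0.222, 0.0, 0.0]
contact_force: [-0.2, -0.5, -0.7]
grip_width: -0.0001
```

jog_arm --plan '[[[0,0,0.003],[0,0,0]],[[0,0,0.005],[0,0,0]],[[0,0,0.007],[0,0,0]],[[0,0,0.009],[0,0,0]],[[0,0,0.01],[0,0,0]],[[0,0,0.01],[0,0,0]],[[0,0,0.01],[0,0,0]],[[0,0,0.01],[0,0,0]],[[0,0,0.01],[0,0,0]],[[0,0,0.01],[0,0,0]]]'

```text
time: 3.68
eef_pos: [0.5444, -0.1884, 0.1126]
tool_rot: [0.975, 0.222, 0.001, 0.001]
contact_force: [-5.3, -0.1, 18.0]
grip_width: -0.0002
```

Pad A met its hard stop at 112.6 mm with 18 N. Next is the pad at (0.569, -0.085).

jog_arm --plan '[[[0,0,-0.1],[0,0,0]],[[0,0,-0.2],[0,0,0]],[[0.06,-0.08,-0.25],[0,0,0]],[[0.15,-0.18,-0.25],[0,0,0]],[[0.24,-0.3,-0.25],[0,0,0]],[[0.335,-0.41,-0.25],[0,0,0]],[[0.335,-0.41,-0.22],[0,0,0]],[[0.335,-0.41,-0.15],[0,0,0]],[[0.335,-0.41,-0.1],[0,0,0]],[[0.335,-0.41,-0.08],[0,0,0]]]'

```text
time: 4.52
eef_pos: [0.5682, -0.085, 0.1259]
tool_rot: [0.975, 0.222, -0.001, -0.0]
contact_force: [0.8, -0.0, 0.1]
grip_width: -0.0
```

jog_arm --plan '[[[0,0,0.015],[0,0,0]],[[0,0,0.03],[0,0,0]],[[0,0,0.045],[0,0,0]],[[0,0,0.06],[0,0,0]],[[0,0,0.07],[0,0,0]],[[0,0,0.075],[0,0,0]],[[0,0,0.08],[0,0,0]],[[0,0,0.08],[0,0,0]],[[0,0,0.08],[0,0,0]],[[0,0,0.08],[0,0,0]]]'

```text
time: 5.35
eef_pos: [0.569, -0.0855, 0.1125]
tool_rot: [0.975, 0.222, 0.0, 0.0]
contact_force: [-6.1, 0.7, 17.4]
grip_width: -0.0001
```

```bash
python3 go.py
```

```text
5.35 [ 0.569  -0.0855  0.1125] [[0.902, 0.433, 0.001], [0.433, -0.902, -0.0], [0.001, 0.001, -1.0]] [-6.1  0.7 17.4] -9.384305752020494e-05
[-0.338  0.414 -0.002]
[ 0.    -0.002 -0.002]
[-0.528 -0.087 -0.003]
```

Pad B met its stop at 112.5 mm with 17 N. Now the third pad, at (0.466, -0.1155).

jog_arm --plan '[[[0,0,-0.1],[0,0,0]],[[0,0,-0.2],[0,0,0]],[[-0.12,-0.02,-0.25],[0,0,0]],[[-0.25,-0.04,-0.25],[0,0,0]],[[-0.4,-0.065,-0.25],[0,0,0]],[[-0.53,-0.087,-0.25],[0,0,0]],[[-0.53,-0.087,-0.22],[0,0,0]],[[-0.53,-0.087,-0.15],[0,0,0]],[[-0.53,-0.087,-0.1],[0,0,0]],[[-0.53,-0.087,-0.08],[0,0,0]]]'

```text
time: 6.18
eef_pos: [0.4657, -0.1155, 0.1266]
tool_rot: [0.975, 0.222, -0.0, -0.0]
contact_force: [0.6, -0.3, -0.1]
grip_width: 0.0001
```

jog_arm --plan '[[[0,0,0.015],[0,0,0]],[[0,0,0.03],[0,0,0]],[[0,0,0.045],[0,0,0]],[[0,0,0.06],[0,0,0]],[[0,0,0.07],[0,0,0]],[[0,0,0.075],[0,0,0]],[[0,0,0.08],[0,0,0]],[[0,0,0.08],[0,0,0]],[[0,0,0.08],[0,0,0]],[[0,0,0.08],[0,0,0]]]'

```text
time: 7.02
eef_pos: [0.4662, -0.1154, 0.1124]
tool_rot: [0.975, 0.222, 0.0, 0.0]
contact_force: [-6.2, 0.1, 21.8]
grip_width: 0.0005
```

Pad C met its stop too. I'll lift and back away the way I came.

jog_arm --plan '[[[0,0,-0.1],[0,0,0]],[[0,0,-0.25],[0,0,0]],[[0,0,-0.4],[0,0,0]],[[-0.05,0.05,-0.55],[0,0,0]],[[-0.1,0.18,-0.6],[0,0,0]],[[-0.2,0.32,-0.6],[0,0,0]],[[-0.3,0.46,-0.6],[0,0,0]],[[-0.4,0.6,-0.6],[0,0,0]],[[-0.5,0.72,-0.6],[0,0,0]],[[-0.6,0.8,-0.6],[0,0,0]]]'

```text
time: 7.85
eef_pos: [0.427, -0.3141, 0.2317]
tool_rot: [0.975, 0.222, 0.0, 0.001]
contact_force: [0.0, -1.1, 0.1]
grip_width: 0.0003
```

jog_arm --plan '[[[-0.1,0.1,0],[0,0,0]],[[-0.2,0.2,0],[0,0,0]],[[-0.3,0.3,0],[0,0,0]],[[-0.4,0.3,0],[0,0,0]],[[-0.5,0.3,0],[0,0,0]],[[-0.5,0.3,0],[0,0,0]],[[-0.5,0.3,0],[0,0,0]],[[-0.5,0.3,0],[0,0,0]],[[-0.5,0.3,0],[0,0,0]],[[-0.5,0.3,0],[0,0,0]]]'

```text
time: 8.68
eef_pos: [0.3635, -0.4084, 0.2314]
tool_rot: [0.975, 0.223, 0.0, 0.0]
contact_force: [0.5, -1.0, -0.6]
grip_width: -0.0001
```

Run:
```python
from h import *
st=read_state();print(st["time"],st["eef_pos"],st["contact_force"])
s=snapshot("top"); c=snapshot("scene")
for p in [(314,226),(376,242),(331,288),(341,253)]:
    u,v=p; z=[world(s,u+i,v+j)[2] for i in range(-4,5) for j in range(-4,5)]; print(p,np.median(z).round(4))
a=cv2.resize(s["frame"][190:315,280:405],(400,400)); b=cv2.resize(c["frame"][210:335,220:345],(400,400))
cv2.imwrite("pics/end.png",np.hstack([a,b])[...,::-1])
```

```text
8.6833 [ 0.36347587 -0.40843548  0.23137784] [ 0.51045968 -0.96279075 -0.56774051]
(314, 226) 0.1133
(376, 242) 0.1133
(331, 288) 0.113
(341, 253) 0.1093
```

View pics/end.png

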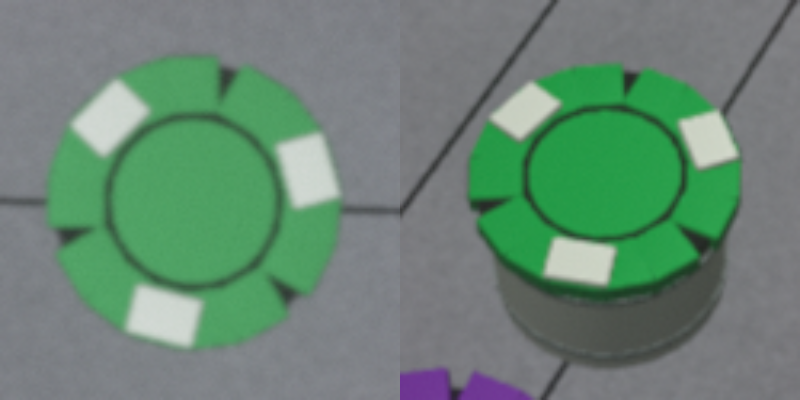

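All three pads now read 113.0–113.3 mm in the depth map. The end picture shows the lid seated evenly and the robot is clear.

```bash
python3 -c "
from station import *
job_done()"
```

```text
the job is handed in; nothing more can be done
```

I pressed all three white pads of the green lid down to their hard stops with the fingers shut, then backed the arm off and handed the job in. The clock read about 9 s of the 35 s allowed.

- **Pressing:** each pad met its stop with the tool at 112.4–112.6 mm and 17–22 N. Wrist force readings at the ends of moves stayed well under the 120 N limit.
- **Final check:** the depth map gives pad heights of 113.3, 113.3 and 113.0 mm, below the 115.5 mm limit. The last picture shows the lid even all round, with no gasket visible from the two cameras' sides.
- **Robot clear:** it stopped at 231 mm height, well away from the canister, with about 1 N residual force.
- **Orange lid:** my path stayed on the green side of it, and no force reading suggested contact.

No checks failed or disagreed. The hand-in gave no verdict.

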